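# Drop the belt pulley home over its shaft key

### The arm

A 6-joint arm with a two-finger parallel gripper is mounted at the origin on the work surface. World frame = base frame: x ahead of the robot, y to its left, z up, the work surface at z = 0. Lengths are in mm, angles in degrees, forces in N, time in s.
With the tool pointing down it reaches from about 300 to 850 mm from the base axis. Payload 4.2 kg.
Tool frame: the origin (TCP) lies at the very end of the fingers, on their centre line; the grasp point (between the pads) lies 19 mm behind it; z points along the fingers, y is the line along which they close (so a half turn about z gives the same grasp; the last joint's range is limited). The gripper opens to 91 mm and grips with 3 to 60 N. Pads are 32 mm wide; open, the fingers measure 118 mm over their backs; the gripper's body (76 mm by 178 mm) begins 60 mm behind the grasp point.
Start: joints at [-78.151, 18.312, 89.639, -0, 72.044, -1.146], TCP at [129.297, -560.291, 213.976] pointing down, gripper open.
Joint ranges: [-177.97, 177.97], [-48.28, 115.42], [12.27, 149.76], [-77.06, 257.06], [2.81, 150.46], [-146.56, 146.56]. Speed limits (degrees/s): [147.25, 147.25, 180, 180, 180, 180].

### API

Orientations are given as [roll, pitch, yaw] about the fixed x, y, z axes, in that order (R = Rz(yaw) Ry(pitch) Rx(roll)).
In Python, from workcell import env, eyes gives the robot as it stands.
- The arm moves only by the tool send_rows, never from a script. Its argument "targets" is text: rows parted by semicolons, each of 7 numbers parted by spaces: the shift along the tool's x, y, z in m, then the turn, a rotation vector about the tool's x, y, z in degrees, then the opening in per cent of the stroke, from 0 (shut) to 100 (fully open). A call has 1 to 12 rows; each row is the pose to reach, as a shift and turn from the pose commanded when the call began, along the tool's axes at that moment; what a row does not reach only later rows make up. A row lasts 1/12 s, in which the tool goes at most 41.7 mm and 7.16 degrees, less where a joint would pass 70% of its speed; a pose out of reach is approached as far as the arm can. A call with a gripper value outside its range is refused whole. The fingers move at their own pace and stop on an object; "grip_force" is the grip in N (left out, the last holds). Time passes only in rows, so rows that repeat a pose let the fingers close. It gives the time, the measured TCP pose, the force, the opening and the grip force at its end, in the units of the state.
- env.state(): the state, without advancing time (a new reading comes with each control period).
- eyes.grab_frame(name): name is "side" or "top"; returns a dict with "image" (480x640x3 uint8, blue, green, red), "fovy" (degrees; the focal length in pixels is half the picture's height over the tangent of half this angle, whatever the lens; pixels are square), "cx", "cy" (the principal point, pixels), "eye" and "attitude" of the camera in the world. Camera axes: x right, y up, looking along -z (the intrinsics and any distortion apply to the point x, -y, -z); pixel columns grow to the right and rows downward; lengths in mm; the calibration is good to about 2 mm. A picture is of the moment at which its call begins. There is no depth.
- env.job_done(): hands the job in; it is judged then, once.
The state is a dict: "time_s": time; "qpos": joint angles; "qvel": joint speeds; "effort": joint torques, N m; "ee_pos": TCP position; "ee_rot": TCP orientation; "force": force on the tool from outside, world axes, zero at the start; "torque": the same for the moment, N m; "gripper_width": finger opening in mm; "gripper_force": force on a finger pad.
Only numpy, scipy, OpenCV 4.12 (cv2) and the standard library are available. Lean on these libraries where they do the work, as an engineer would, in place of code of your own. Each camera call takes 0.05 s, during which the arm holds its last target. There are 200 camera calls.

### The job

On the repair bench two motors stand on end. The belt pulley on one of them is still perched up on top of its shaft key: turn it on its shaft until its keyway lines up with the key, let it go down fully home onto the shaft's shoulder and leave it there. Leave the toothed gear on the other motor as it is, and do not turn it.

Things in the scene. Friction and masses are not known exactly. Their poses are not given: they have to be found in the camera images.
- pulley: Loose aluminium belt pulley, about 0.6 kg: disc d 100, 20 tall, then a round boss d 62 from height 20 to 52 (grip here). Bore d 35 with one keyway 20 wide, cut right through, out to r 25.5; a dark drilled hole in the disc at r 40 marks that side. Origin: axis, underside; z up, x through the keyway. It starts on top of the key, leaning about 3 deg, keyway 25 to 80 deg off, counter-clockwise.
- drive: Grey finned motor under the pulley, fixed, top flange 124 square, black terminal box on one side. Origin: axis, on the bench; z up, x towards the terminal box. Shoulder d 48, top at height 100 (pulley's underside rests there when home). Shaft d 32, up to height 168, does not turn; key on the x side. With both x axes in line, within about 10 deg, the pulley goes down 18 mm of its own weight.
- key_top (a point): Centre of the key's top face, 18 mm above the shoulder. The steel key stands on the shoulder, is 9 mm wide and reaches from the shaft to 22 mm from its axis, on the terminal box's side. The pulley hides it at first; the dark empty groove above it shows in the shaft's end, on the same side.
- gear (a joint): Turn (rad, 0 at the start, counter-clockwise positive) of the dark steel toothed gear on the other, like motor: 100 mm over the teeth, 20 thick, boss d 54 to 40 high. Underside 100 mm above the bench, shaft up to 168 mm. It is already home and turns stiffly with its shaft. Its axis is 250 mm or more from the pulley's.

How it is judged:
By the outcome, as a careful person would: the job done as asked, in the order asked, and still so for the second after the job is handed in, with the robot touching nothing.
It also fails if it takes over 32 s, if anything falls off the work surface, if the arm or the gripper's body presses on something with over 40 N, if the wrist force passes 120 N, or if a joint passes its speed limit or range.

## Working session

There is one attempt and no reset: what is moved stays moved. The work goes in short steps, Python scripts to look and compute and a tool call to move; the robot and the scene stay as the last step left them, time stands still between calls to the robot, and variables do not carry over. Pictures are saved under pics/ and viewed, at most 10 in all, crops included, and the job is handed in when it is done.

Besides the shell and the picture viewer there is one more tool, called after "Request:" by a JSON object that holds its "fn" and its "kwargs". send_rows: Moves the arm, as the interface text tells. Its arguments: {"type":"object","properties":{"targets":{"type":"string"},"grip_force":{"type":"number"}},"required":["targets"]}

```bash
mkdir -p pics
python3 - <<'E'
from workcell import env, eyes
import cv2
for n in("top","side"):
    f=eyes.grab_frame(n); cv2.imwrite(f"pics/{n}0.png",f["image"]); print({k:v for k,v in f.items() if k!="image"})
print(env.state())
E
```

```text
{'fovy': 43.9607870368879, 'cx': 316.16024353983977, 'cy': 237.4376854739906, 'eye': array([445.2658237 ,  11.13065069, 887.10899967]), 'attitude': array([  7.03553643,  -0.7201955 , -90.92561389])}
{'fovy': 45.006769968645685, 'cx': 326.3182622005713, 'cy': 232.01844279664348, 'eye': array([359.6489745 , 723.31465548, 578.13467081]), 'attitude': array([  56.58163207,    0.9365379 , -166.14386009])}
{'time_s': 0.1, 'qpos': array([-7.81523903e+01,  1.83478922e+01,  8.96968136e+01, -1.42345040e-03,
        7.20429014e+01, -1.14575641e+00]), 'qvel': array([ 0.00857784, -0.26563495, -0.1415786 , -0.00257562, -0.02055247,
        0.00601618]), 'effort': array([ 7.43188211e-04, -4.13333702e+01, -2.32508987e+01,  7.29344529e-02,
        4.21973958e-02, -5.90425884e-05]), 'ee_pos': array([ 129.18948957, -559.86396116,  213.22283797]), 'ee_rot': array([-1.79912383e+02, -3.98613882e-04,  1.29938057e+01]), 'force': array([-0.24486841,  0.93403748, -0.73065562]), 'torque': array([-0.05631872, -0.00688662,  0.00634572]), 'gripper_force': 0.0, 'gripper_width': 91.00566541690026}
```

View pics/top0.png

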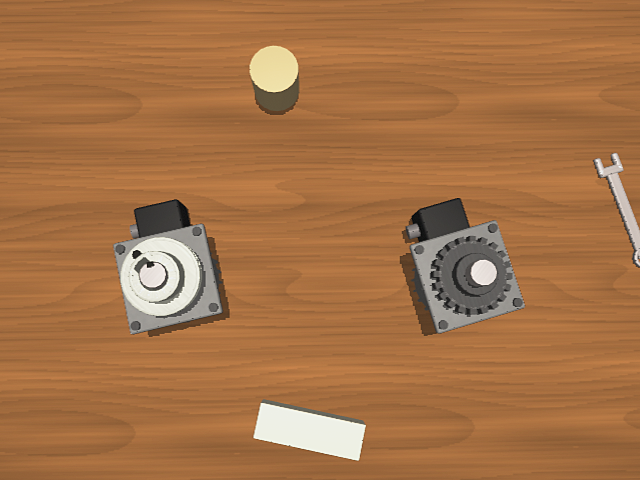

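View pics/side0.png

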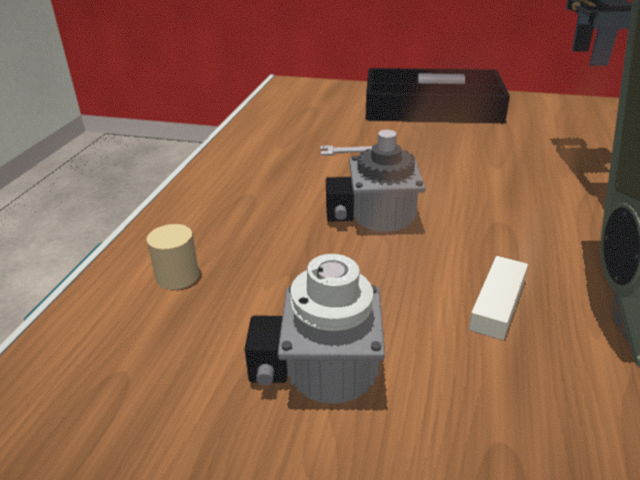

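The top view shows the pulley on the left motor, at about (155,275), with its marking hole at (136,254). The gear is on the right motor at (470,275), and both terminal boxes are up-image (+x). The side view shows the pulley near (332,290), perched and tilted. I'll enlarge both.

Run:
```python
import cv2,numpy as np
a=cv2.imread("pics/top0.png")[195:335,100:230]; b=cv2.imread("pics/side0.png")[245:375,240:390]
a=cv2.resize(a,None,fx=4,fy=4,interpolation=cv2.INTER_CUBIC); cv2.imwrite("pics/c0.png",a)
b=cv2.resize(b,None,fx=4,fy=4,interpolation=cv2.INTER_CUBIC); cv2.imwrite("pics/c1.png",b)
```

```text
(no output)
```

View pics/c0.png

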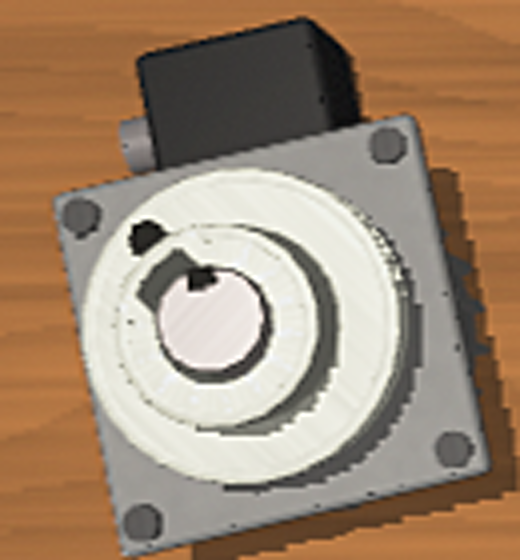

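View pics/c1.png

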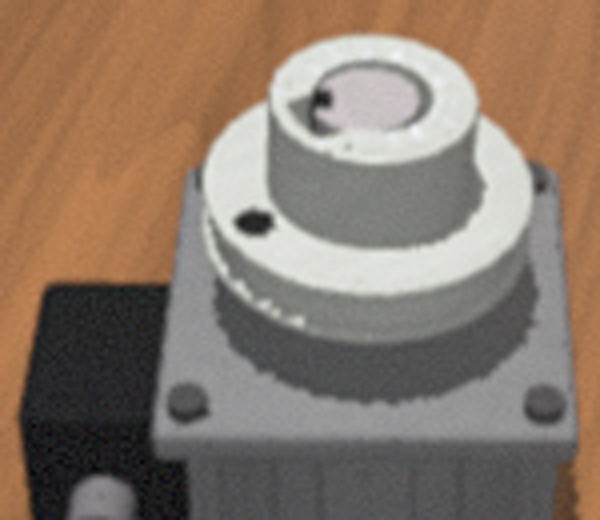

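The top crop shows these points (crop pixels, ×4):
- Shaft end at (213,320), groove at (203,278).
- Keyway centre at (168,281), hole at (146,237).
- Flange bolts at (81,217), (388,146), (455,449) and (142,522).

In the side crop the shaft end is at (375,97) and the hole at (254,222).

```bash
cat > h.py <<'E'
import numpy as np
from scipy.spatial.transform import Rotation as Ro
C={"top":(43.9607870368879,316.16024,237.43769,[445.2658237,11.13065069,887.10899967],[7.03553643,-0.7201955,-90.92561389]),
"side":(45.006769968645685,326.31826,232.01844,[359.6489745,723.31465548,578.13467081],[56.58163207,0.9365379,-166.14386009])}
def ray(n,u,v):
    f,cx,cy,e,a=C[n]; F=240/np.tan(np.radians(f/2))
    return np.array(e),Ro.from_euler("xyz",a,degrees=True).apply([(u-cx)/F,-(v-cy)/F,-1])
def atz(n,u,v,z):
    e,d=ray(n,u,v); return e+d*(z-e[2])/d[2]
def proj(n,p):
    f,cx,cy,e,a=C[n]; F=240/np.tan(np.radians(f/2))
    q=Ro.from_euler("xyz",a,degrees=True).inv().apply(np.array(p)-e); return np.array([cx-F*q[0]/q[2],cy+F*q[1]/q[2]])
def crop(x,y,ox,oy,s=4): return (x+.5)/s-.5+ox,(y+.5)/s-.5+oy
E
python3 - <<'E'
from h import *
T=lambda x,y,z:atz("top",*crop(x,y,100,195),z)
S=lambda x,y,z:atz("side",*crop(x,y,240,245),z)
az=lambda d:np.degrees(np.arctan2(d[1],d[0]))
c=T(213,320,168); print("shaft",c, "side",S(375,97,168))
print("groove az",az(T(203,278,168)-c))
for z in(90,95,100):
    b=[T(*p,z) for p in((81,217),(388,146),(455,449),(142,522))]
    print(z,np.mean(b,0),"az",az(b[0]-b[3]),az(b[1]-b[2]),az(b[0]-b[1])-90, np.linalg.norm(b[0]-b[1]))
for z in (136,138,140): 
    h=T(146,237,z);print("hole",h,S(254,222,z),az(h-c),np.hypot(*(h-c)[:2]))
for z in (168,170): h=T(168,281,z);print("kw",h,az(h-c),np.hypot(*(h-c)[:2]))
g=atz("top",483.5,272.5,168);print("gear",g)
for z in(168,170): print("boss", T(220,329,z))
E
```

```text
shaft [491.58648645 198.16830319 168.        ] side [488.16709645 195.73788379 168.        ]
groove az 14.232245104734321
90 [492.24685472 200.52961523  90.        ] az 12.488687472141235 12.748335290094904 12.4045344501952 104.98641437363433
95 [491.95215832 199.34157844  95.        ] az 12.488687472141228 12.748335290094909 12.4045344501952 104.32786946687062
100 [491.65746191 198.15354164 100.        ] az 12.48868747214121 12.748335290094907 12.404534450195172 103.66932456010692
hole [520.20158796 228.04049848 136.        ] [518.96696164 221.65618948 136.        ] 46.231294377179026 41.36631583403049
hole [520.0020543  227.46292625 138.        ] [518.24628535 223.92544588 138.        ] 45.87267531307349 40.812001133967954
hole [519.80252064 226.88535403 140.        ] [517.52560906 226.19470228 140.        ] 45.50419538221377 40.25932928091818
kw [503.56899788 211.90748339 168.        ] 48.90696148509306 18.230349769139504
kw [503.40684395 211.34907894 170.        ] 48.1146360109182 17.70462371344335
gear [ 488.00794451 -201.81871677  168.        ]
boss [488.84298246 196.02043641 168.        ]
boss [488.72178481 195.50621733 170.        ]
```

Findings:
- **Drive axis:** about (490,197). The two cameras agree within 3.5 mm, as the calibration allows.
- **Terminal box and key azimuth:** 12.5°.
- **Pulley keyway azimuth:** about 47°, so it needs a turn of −34.5°.

I'll move over it with the fingers closing along azimuth 12.5°, which means yaw 102.5°.

Request:
{"fn": "send_rows", "kwargs": {"targets": "0.261 -0.328 -0.036 0 0 -45 100;0.261 -0.328 -0.036 0 0 -45 100;0.261 -0.328 -0.036 0 0 -45 100;0.261 -0.328 -0.036 0 0 -45 100;0.261 -0.328 -0.036 0 0 -45 100;0.261 -0.328 -0.036 0 0 -45 100;0.261 -0.328 -0.036 0 0 -45 100;0.261 -0.328 -0.036 0 0 -45 100;0.261 -0.328 -0.036 0 0 -45 100;0.261 -0.328 -0.036 0 0 -45 100;0.261 -0.328 -0.036 0 0 -45 100;0.261 -0.328 -0.036 0 0 -45 100"}}

```text
time_s: 1.1
ee_pos: [310.4, -180.2, 250.0]
ee_rot: [180.0, 0.0, 58.3]
force: [-0.0, -0.7, 0.3]
gripper_width: 91.1
gripper_force: 0.0
```

Request:
{"fn": "send_rows", "kwargs": {"targets": "0.417 -0.048 0 0 0 -44.5 100;0.417 -0.048 0 0 0 -44.5 100;0.417 -0.048 0 0 0 -44.5 100;0.417 -0.048 0 0 0 -44.5 100;0.417 -0.048 0 0 0 -44.5 100;0.417 -0.048 0 0 0 -44.5 100;0.417 -0.048 0 0 0 -44.5 100;0.417 -0.048 0 0 0 -44.5 100;0.417 -0.048 0 0 0 -44.5 100;0.417 -0.048 0 0 0 -44.5 100;0.417 -0.048 0 0 0 -44.5 100;0.417 -0.048 0 0 0 -44.5 100"}}

```text
time_s: 2.1
ee_pos: [491.6, 196.8, 248.5]
ee_rot: [-179.9, 0.1, 102.5]
force: [-0.0, -0.3, -0.1]
gripper_width: 91.3
gripper_force: 0.0
```

Request:
{"fn": "send_rows", "kwargs": {"targets": "0 0 0.030 0 0 0 100;0 0 0.050 0 0 0 100;0 0 0.050 0 0 0 100;0 0 0.050 0 0 0 100"}}

```text
time_s: 2.43
ee_pos: [489.7, 194.6, 199.4]
ee_rot: [-179.8, 0.1, 102.3]
force: [1.0, 0.6, 0.5]
gripper_width: 91.1
gripper_force: 0.0
```

Run:
```python
from workcell import env, eyes
import cv2,numpy as np
o=[]
for n,(x,y) in(("top",(95,190)),("side",(240,180))):
    i=eyes.grab_frame(n)["image"][y:y+200,x:x+133]; o.append(cv2.resize(i,None,fx=3,fy=3,interpolation=cv2.INTER_CUBIC))
cv2.imwrite("pics/d.png",np.hstack(o))
s=env.state();print(s["time_s"],s["ee_pos"],s["ee_rot"],s["force"],s["qpos"])
```

```text
2.5333 [491.03404629 195.89882332 201.31745633] [1.79877140e+02 5.23898080e-03 1.02389673e+02] [0.22133505 0.36526124 0.51812806] [ 2.05174937e+01  1.45814236e+01  9.68856638e+01 -2.42580654e-02
  6.84120297e+01  8.13671667e+00]
```

View pics/d.png

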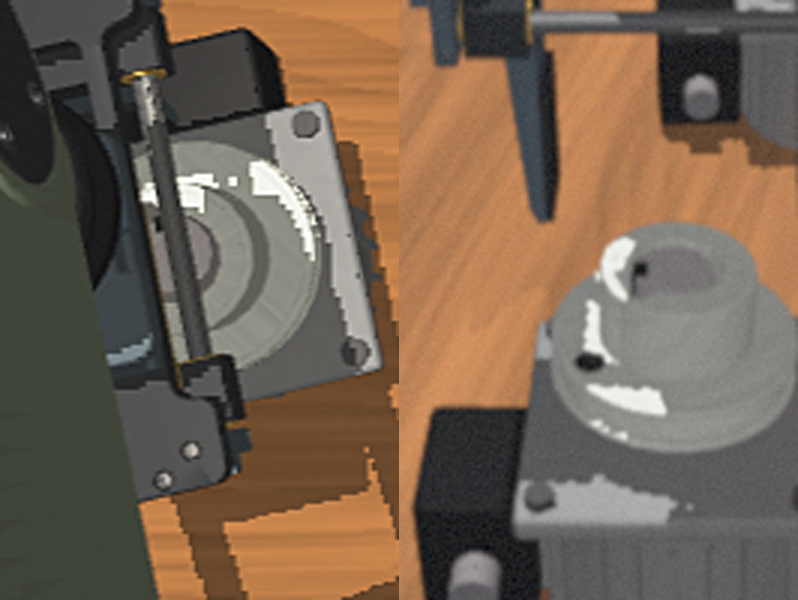

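The fingers straddle the boss (gap along azimuth 12.5°) and clear everything. Next I'll go down to TCP z≈145 and close gently.

Request:
{"fn": "send_rows", "kwargs": {"targets": "0 0 0.020 0 0 0 100;0 0 0.040 0 0 0 100;0 0 0.050 0 0 0 100;0 0 0.055 0 0 0 100;0 0 0.055 0 0 0 100;0 0 0.055 0 0 0 100;0 0 0.055 0 0 0 75;0 0 0.055 0 0 0 75;0 0 0.055 0 0 0 75;0 0 0.055 0 0 0 75"}}

```text
time_s: 3.37
ee_pos: [490.4, 197.2, 145.4]
ee_rot: [179.9, -0.0, 102.5]
force: [0.6, 0.7, 0.4]
gripper_width: 69.2
gripper_force: 0.0
```

Request:
{"fn": "send_rows", "kwargs": {"targets": "0 0 0 0 0 0 60;0 0 0 0 0 0 60;0 0 0 0 0 0 60;0 0 0 0 0 0 60;0 0 0 0 0 0 60;0 0 0 0 0 0 60", "grip_force": 15}}

```text
time_s: 3.87
ee_pos: [490.6, 197.2, 145.1]
ee_rot: [179.9, -0.0, 102.5]
force: [1.2, -0.1, 1.0]
gripper_width: 61.3
gripper_force: 14.9
```

It's gripped at 61 mm with the forces near zero. I'll turn it 34° clockwise, which is + about the tool's z.

Request:
{"fn": "send_rows", "kwargs": {"targets": "0 0 0 0 0 5 60;0 0 0 0 0 10 60;0 0 0 0 0 15 60;0 0 0 0 0 20 60;0 0 0 0 0 25 60;0 0 0 0 0 30 60;0 0 0 0 0 34 60;0 0 0 0 0 34 60;0 0 0 0 0 34 60;0 0 0 0 0 34 60"}}

```text
time_s: 4.7
ee_pos: [490.2, 197.9, 144.3]
ee_rot: [-180.0, -0.1, 68.6]
force: [2.6, 4.8, -6.0]
gripper_width: 61.4
gripper_force: 14.8
```

Run:
```python
from workcell import env, eyes
import cv2
i=eyes.grab_frame("side")["image"][200:400,220:420]
cv2.imwrite("pics/e.png",cv2.resize(i,None,fx=3,fy=3,interpolation=cv2.INTER_CUBIC))
```

```text
(no output)
```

View pics/e.png

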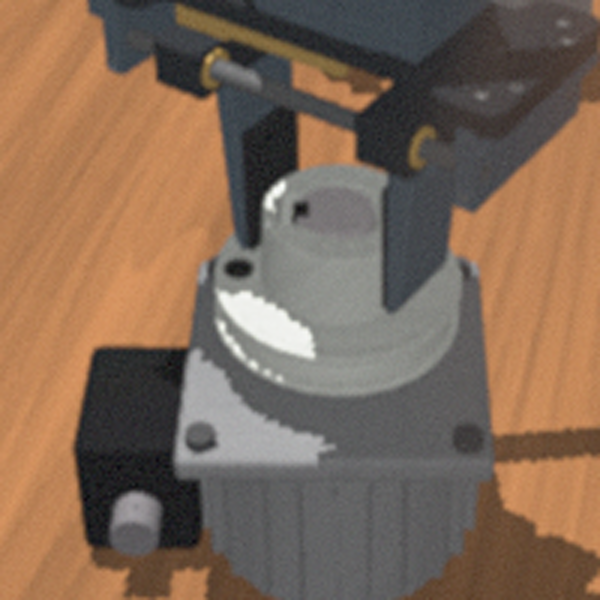

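The pulley turned and is still up. Its hole is now at crop (239,268), and the groove is at (300,209).

Run:
```python
from h import *
for z in(136,138,140):
    d=atz("side",*crop(239,268,220,200,3),z)-np.array([488.2,195.7,z]);print(z,np.degrees(np.arctan2(d[1],d[0])),np.hypot(*d[:2]))
d=atz("side",*crop(300,209,220,200,3),168)-np.array([488.2,195.7,168]);print("groove",np.degrees(np.arctan2(d[1],d[0])),np.hypot(*d[:2]))
```

```text
136 9.743779000769011 41.47124071212778
138 13.154896975994497 41.18742962798124
140 16.600949709818334 41.05132059129477
groove 15.948571691448306 16.05518967194317
```

The keyway is at about 13°, in line with the key at 12.5°. I'll lower it while held, watching the force.

Request:
{"fn": "send_rows", "kwargs": {"targets": "0 0 0.003 0 0 0 60;0 0 0.006 0 0 0 60;0 0 0.009 0 0 0 60;0 0 0.012 0 0 0 60;0 0 0.012 0 0 0 60;0 0 0.012 0 0 0 60"}}

```text
time_s: 5.25
ee_pos: [490.8, 197.7, 132.8]
ee_rot: [180.0, -0.1, 68.5]
force: [1.6, 5.0, -3.7]
gripper_width: 61.3
gripper_force: 14.8
```

Run:
```python
from workcell import env, eyes
import cv2
i=eyes.grab_frame("side")["image"][200:400,220:420]
cv2.imwrite("pics/f.png",cv2.resize(i,None,fx=3,fy=3,interpolation=cv2.INTER_CUBIC))
print(env.state()["force"])
```

```text
[ 3.20629525  5.62555065 -3.64372102]
```

View pics/f.png

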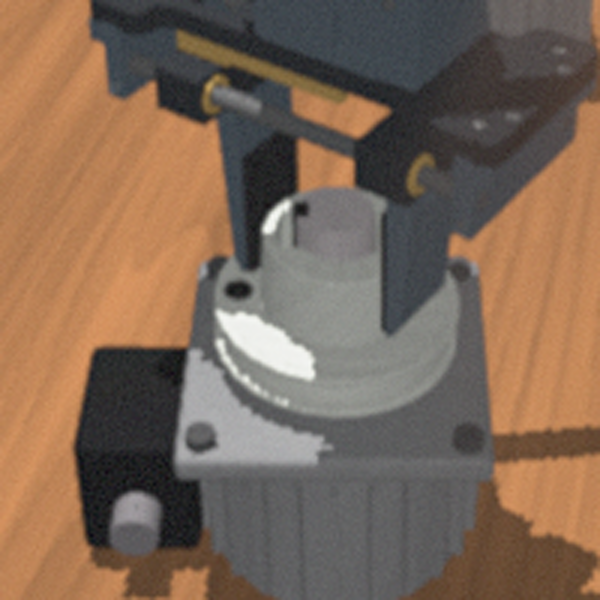

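The pulley went down 12 mm over the key: the shaft end now stands proud of the boss, and the wrist feels only the pulley's weight. I'll lower the rest of the way, release and rise.

Request:
{"fn": "send_rows", "kwargs": {"targets": "0 0 0.002 0 0 0 60;0 0 0.004 0 0 0 60;0 0 0.0055 0 0 0 60;0 0 0.0055 0 0 0 60;0 0 0.0055 0 0 0 60;0 0 0.0055 0 0 0 72;0 0 0.0055 0 0 0 80;0 0 0.0055 0 0 0 95;0 0 0.0055 0 0 0 95;0 0 0.0055 0 0 0 95;0 0 0.0055 0 0 0 95"}}

```text
time_s: 6.22
ee_pos: [489.8, 196.7, 127.1]
ee_rot: [-180.0, 0.1, 68.5]
force: [-0.9, -0.1, 0.1]
gripper_width: 86.5
gripper_force: 0.0
```

Request:
{"fn": "send_rows", "kwargs": {"targets": "0 0 -0.015 0 0 0 95;0 0 -0.040 0 0 0 95;0 0 -0.080 0 0 0 95;0 0 -0.120 0 0 0 95;0 0 -0.140 0 0 0 95;0 0 -0.140 0 0 0 95;0 0 -0.140 0 0 0 95;0 0 -0.140 0 0 0 95"}}

```text
time_s: 6.88
ee_pos: [489.3, 196.7, 266.0]
ee_rot: [-179.9, 0.1, 68.5]
force: [0.5, -0.3, -0.4]
gripper_width: 86.5
gripper_force: 0.0
```

Run:
```python
from workcell import env, eyes
import cv2
i=eyes.grab_frame("side")["image"][230:390,230:430]
cv2.imwrite("pics/g.png",cv2.resize(i,None,fx=3.75,fy=3.75,interpolation=cv2.INTER_CUBIC))
from h import *
import numpy as np
# predicted outline of the home pulley: silhouettes of disc top front, boss top, hole; axis by side camera
for nm,z,r,a in(("hole",120,40,12.5),("bosstop front",152,31,75),("boss left",152,31,0),("disc bottom front",100,50,75),("disc top front",120,50,75),("shaft top",168,0,0)):
    p=proj("side",[488.2+r*np.cos(np.radians(a)),195.7+r*np.sin(np.radians(a)),z]);print(nm,(p-[230,230]+.5)*3.75-.5)
s=env.state();print(s["time_s"],s["ee_pos"],s["force"])
```

```text
hole [267.42491328 264.89946265]
bosstop front [341.51466496 243.00222098]
boss left [295.04298524 174.30016691]
disc bottom front [315.40657257 406.16912705]
disc top front [313.56918366 358.52182679]
shaft top [388.95662765 147.07093411]
6.9333 [489.12336893 196.65281384 265.55002349] [-0.77114187  0.58864132 -0.93233406]
```

View pics/g.png

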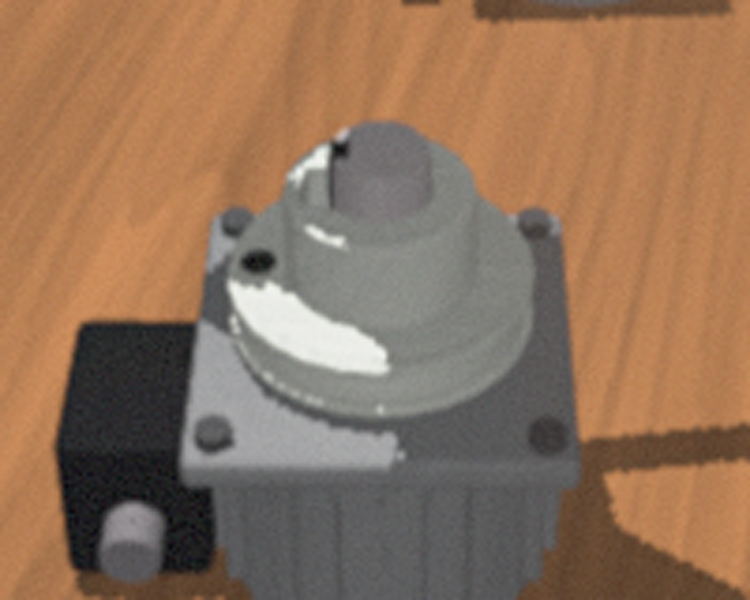

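The pulley looks home, with the hole on the key side. I'll back the arm away and check in good light against the predicted outlines.

Request:
{"fn": "send_rows", "kwargs": {"targets": "-0.15 0 -0.03 0 0 0 95;-0.15 0 -0.03 0 0 0 95;-0.15 0 -0.03 0 0 0 95;-0.15 0 -0.03 0 0 0 95;-0.15 0 -0.03 0 0 0 95;-0.15 0 -0.03 0 0 0 95;-0.15 0 -0.03 0 0 0 95;-0.15 0 -0.03 0 0 0 95"}}

```text
time_s: 7.6
ee_pos: [435.3, 58.3, 296.3]
ee_rot: [-179.9, 0.0, 68.6]
force: [0.4, 0.7, 0.8]
gripper_width: 86.6
gripper_force: 0.0
```

Run:
```python
from workcell import env, eyes
from h import *
import cv2
i=eyes.grab_frame("side")["image"][255:365,275:385]
i=cv2.resize(i,None,fx=5,fy=5,interpolation=cv2.INTER_CUBIC)
off=None
for (z,r) in((168,16),(152,31),(120,50),(100,50)):
    t=np.radians(np.arange(0,360,6))
    P=np.array([proj("side",[488.2+r*np.cos(a),195.7+r*np.sin(a),z]) for a in t])
    for p in P: cv2.circle(i,tuple(np.round((p-[275,255]+.5)*5-.5).astype(int)),1,(0,0,255),-1)
cv2.imwrite("pics/k.png",i); print(env.state()["force"])
```

```text
[0.75526404 0.40287417 0.48651935]
```

View pics/k.png

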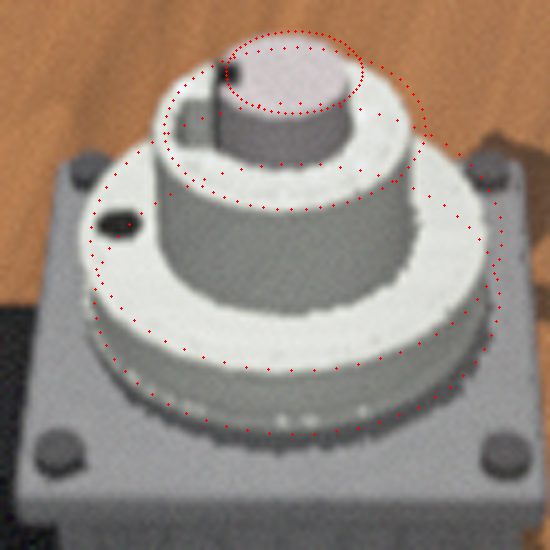

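The home outlines fit at every height, apart from a common 2 px sideways offset. The pulley is level on the shoulder, its keyway is on the key side, and the arm is clear. Handing in.

```bash
python3 -c "
from workcell import env
print(env.job_done())"
```

```text
the job is handed in; nothing more can be done
None
```

The pulley was turned about 34° clockwise to line up with the key and is now fully home on the shoulder, the gear was left untouched, and the job was handed in at about 7.7 s.

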